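Open the garnish case to its serving angle and load the pan

TASK

Raise the stiff-hinged lid of the wooden garnish case to its serving angle, 60 degrees above its closed level position, and leave it standing there. Then bring the deep steel pan with the dark topping (not the rice pan at the back) over, keeping it level, and slide it lengthways into the case under the raised lid until it is fully home against the back, standing on the worktop with the lid still at 60 degrees. Do not disturb the other things on the worktop.

Things in the scene. Friction and masses are not known exactly. Their poses are not given: they have to be found in the camera images.
- case: Fixed wooden garnish case, open at the front, no floor: two cheeks 10 mm thick, 78 mm high, 131 mm apart inside, from x = -114 mm (front) to +28 mm, and a back panel 14 mm thick, 74 mm high. Origin: on the worktop, middle of the back panel's inner face; x points from the open front in to the back, y left, z up. The pan stands on the worktop between the cheeks.
- lid (a joint): Lid angle, rad: 0 closed (level), grows as it is raised, at most 1.9; 60 degrees = 1.047. Stiff hinge: it stays where left. Hinge line parallel to the case's y axis at x = +16, z = 84 mm in the case's frame. Lid: wooden plate 8 mm thick, 151 mm wide, reaching 130 mm forward from the hinge; closed, its underside is at z = 80 mm, too low for the pan.
- lid_bar (a point): Middle of the lid's steel pull bar: round, 12 mm thick, 110 mm long, parallel to the hinge and 175 mm from it, in the plane of the lid; it stands 45 mm out from the lid's front edge on two side rods of the same thickness, 110 mm apart. Axes turn with the lid (x from bar to hinge, y along the bar).
- case_home (a point): Point of the case on the worktop where the middle of the pan's underside belongs when the pan is home (2 mm short of touching the back panel). Axes as the case.
- pan: Loose deep steel gastro pan, open on top, some dark topping on its floor, 141 mm long (x), 107 mm wide (y), 88 mm high, about 0.36 kg, alike both ways round. Origin: centre of its underside, z up. Walls with rim about 12 mm thick, leaning out 5 degrees towards the top; the end walls (x = +-64 mm near the rim) can be pinched from above.
- herb_dish: Bystander: white enamel dish with herbs, 95 x 87 x 46 mm. Origin: centre of its underside. Leave alone.
- jar: Bystander: glass jar with grey screw lid, 54 mm wide, 85 mm high, standing before the case. Origin: centre of its underside. Leave alone.
- canister: Bystander: turned dark wooden canister, 79 mm wide, 87 mm high. Origin: centre of its underside. Leave alone.
- shaker: Bystander: slim spice jar with a dark cap, 41 mm wide, 105 mm high. Origin: centre of its underside. Leave alone.
There are look-alikes about, which are no part of the job. There is more than one size of the case; the job needs the larger.

How it is judged (in metres and radians):
On the way:
1. the lid stands between 55 and 65 degrees while the pan is still outside the case (value of joint lid between 0.96 and 1.134 rad and horizontal distance between pan and case_home above 0.09 m), for 0.2 s.
At the end, for the whole second after the job is handed in: The lid stands still at 60 +- 5 degrees; the pan stands level (within 3 degrees) on the worktop between the cheeks, lengthways in the case (within 11 degrees), its far end against the back panel or no more than 15 mm short of it, at rest (value of joint lid between 0.96 and 1.134 rad and velocity of joint lid below 0.02 rad/s and x of pan in the frame of case_home between -0.015 and 0.015 m and y of pan in the frame of case_home between -0.018 and 0.018 m and angle between the x axis of pan and the x axis of case, either way round below 0.2 rad and angle between pan's own z axis and vertical below 0.06 rad and height (world z) of pan below 0.006 m and linear speed of pan below 0.01 m/s); the robot touches nothing.
It fails at once if the herb dish is moved more than 20 mm or tipped (distance of herb_dish from where it was at the start of the episode above 0.02 m or angle between herb_dish's own z axis and vertical above 0.3 rad).
It fails at once if the glass jar is moved more than 20 mm or tipped (distance of jar from where it was at the start of the episode above 0.02 m or angle between jar's own z axis and vertical above 0.3 rad).
It fails at once if the wooden canister is moved more than 20 mm or tipped (distance of canister from where it was at the start of the episode above 0.02 m or angle between canister's own z axis and vertical above 0.3 rad).
It fails at once if the spice shaker is moved more than 20 mm or tipped (distance of shaker from where it was at the start of the episode above 0.02 m or angle between shaker's own z axis and vertical above 0.3 rad).
It fails at once if the pan is tilted more than 23 degrees (angle between pan's own z axis and vertical above 0.4 rad).
It also fails if it takes over 61 s, if anything falls off the work surface, if the arm or the gripper's body presses on something with over 40 N, if the wrist force passes 120 N, or if a joint passes its speed limit or range.

ROBOT

A 7-joint arm with a two-finger parallel gripper is mounted at the origin on a cart in front of the work surface, level with it; the furniture and walls round the work are solid. World frame = base frame: x ahead of the robot, y to its left, z up, the work surface at z = 0. Lengths are in mm, angles in degrees, forces in N, time in s.
With the tool pointing down it reaches from about 400 to 850 mm from the base axis. Payload 4.5 kg.
Tool frame: the origin (TCP) lies midway between the tips of the shut fingers; the grasp point (between the pads) lies 19 mm behind it; z points along the fingers, y is the line along which they close (so a half turn about z gives the same grasp; the last joint's range is limited). The gripper opens to 85 mm and grips with 20 to 120 N. Pads are 22 mm wide; open, the fingers measure 114 mm over their backs; the gripper's body (76 mm by 85 mm) begins 54 mm behind the grasp point. The pads swing forward as they close: fully open they stand 13 mm farther back than shut.
Start: joints at [73.843, 39.483, -11.15, 89.685, 9.013, 51.709, -12.324], TCP at [194.14, -594.108, 231.317] pointing down, gripper open.
Joint ranges: [-172.22, 172.22], [-26.19, 119.32], [-84.43, 86.54], [7.71, 146.69], [-57.33, 237.33], [2.42, 119.75], [-152.13, 152.13]. Speed limits (degrees/s): [147.25, 147.25, 180, 180, 180, 180, 180].

INTERFACE

Orientations are given as a 3x3 rotation matrix whose columns are the frame's x, y, z axes.
In Python, from workcell import manip gives the robot as it stands. The module is installed in compiled form; this text tells all that it offers.
- The arm moves only by the tool move_arm, never from a script. Its argument "steps" is a list of rows, each a list of 7 numbers: the turn, a rotation vector about the tool's x, y, z in degrees, then the shift along the tool's x, y, z in cm, then the finger opening in cm, from 0 to 8.54. A call has 1 to 20 rows; each row shifts and turns the commanded pose from where the row before left it, along the tool's axes as they then stand; what a row does not reach is not made up. A row lasts 1/12 s, in which the tool goes at most 41.7 mm and 7.16 degrees, less where a joint would pass 70% of its speed; a pose out of reach is approached as far as the arm can. A call is refused whole if a number of a shift passes 4.17 or a number of a turn 7.16, either way. A call with a gripper value outside its range is refused whole. The fingers move at their own pace and stop on an object; "squeeze" is the grip in N (left out, the last holds). Time passes only in rows, so rows that do not move let the fingers close. It gives the time, the measured TCP pose, the force, the opening and the grip force at its end, in the units of the state.
- manip.sense(): the state, without advancing time (a new reading comes with each control period).
- manip.capture(name): name is "scene" or "top"; returns the picture (384x512x3 uint8, red, green, blue); there is no depth.
- manip.camera_info(name): a dict with "camera_matrix" (3x3 intrinsics, pixels), "R" (3x3) and "t" (3): a world point X has camera coordinates R X + t. Camera axes: x right, y down, z forward; pixel columns grow to the right and rows downward; lengths in mm; the calibration is good to about 2 mm. A picture is of the moment at which its call begins. camera_info takes no time and is no camera call.
- manip.job_done(): hands the job in; it is judged then, once.
The state is a dict: "time": time; "q": joint angles; "joint_vel": joint speeds; "tau": joint torques, N m; "position": TCP position; "ee_rot": TCP orientation; "contact_force": force on the tool from outside, world axes, zero at the start; "ft_torque": the same for the moment, N m; "grip_width": opening from 0.0 (shut) to 1.0 (fully open); "grip_force": force on a finger pad.
Only numpy, scipy, OpenCV 4.12 (cv2) and the standard library are available. Lean on these libraries where they do the work, as an engineer would, in place of code of your own. Each camera call takes 0.05 s, during which the arm holds its last target. There are 200 camera calls.

## Working session

There is one attempt and no reset: what is moved stays moved. The work goes in short steps, Python scripts to look and compute and a tool call to move; the robot and the scene stay as the last step left them, time stands still between calls to the robot, and variables do not carry over. Pictures are saved under pics/ and viewed, at most 10 in all, crops included, and the job is handed in when it is done.

Besides the shell and the picture viewer there is one more tool, called after ">>>" by a JSON object that holds its "op" and its "data". move_arm: Moves the arm, as the interface text tells. Its arguments: {"type":"object","properties":{"steps":{"type":"array","items":{"type":"array","items":{"type":"number"}}},"squeeze":{"type":"number"}},"required":["steps"]}

```bash
mkdir -p pics; python3 - <<'E'
from workcell import manip
import cv2,numpy as np
for n in("scene","top"):
    im=manip.capture(n); cv2.imwrite(f"pics/{n}0.png",im[:,:,::-1])
    c=manip.camera_info(n); print(n,np.round(c["camera_matrix"],1).tolist(),np.round(c["R"],4).tolist(),np.round(c["t"],1).tolist())
s=manip.sense();print(s["time"],s["position"],np.round(s["ee_rot"],3).tolist(),s["contact_force"])
E
```

```text
scene [[393.6, 0.0, 255.8], [0.0, 393.6, 189.6], [0.0, 0.0, 1.0]] [[-0.7367, -0.6761, -0.0126], [-0.4504, 0.5045, -0.7366], [0.5044, -0.537, -0.6762]] [494.6, 260.9, 787.2]
top [[470.4, 0.0, 249.6], [0.0, 470.4, 190.3], [0.0, 0.0, 1.0]] [[0.0213, -0.9996, 0.0201], [-0.9921, -0.0236, -0.1228], [0.1232, -0.0174, -0.9922]] [64.6, 577.8, 1226.8]
0.1 [ 193.89659207 -593.54958941  230.55804585] [[0.951, 0.311, -0.001], [0.311, -0.951, 0.002], [-0.0, -0.002, -1.0]] [-0.32669427 -0.7320245  -0.94397388]
```

View pics/scene0.png

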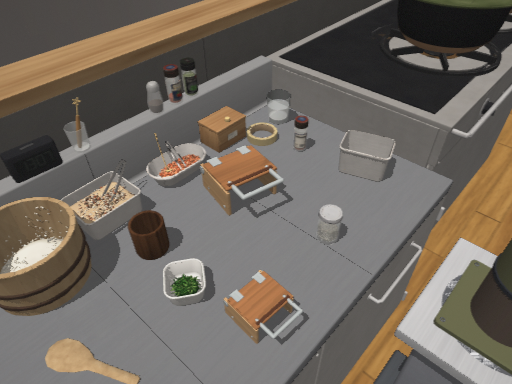

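View pics/top0.png

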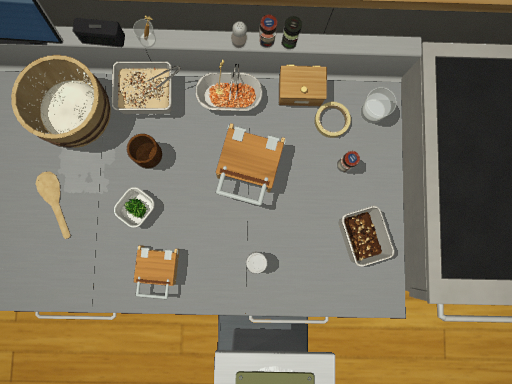

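The scene view shows the closed larger case at about (243,180) and the target pan at (367,155). In the top view the larger case is at (250,160), its bar at (242,196), the pan at (367,236), the jar at (257,263) and the shaker at (348,161). I'll enlarge these areas next.

```bash
cat > h.py <<'E'
from workcell import manip
import cv2,numpy as np
def cam(n):
    c=manip.camera_info(n); return np.array(c["camera_matrix"]),np.array(c["R"]),np.array(c["t"])
def ray(n,px):
    K,R,t=cam(n); d=R.T@np.linalg.inv(K)@[px[0],px[1],1.]; return -R.T@t,d
def onz(n,px,z):
    o,d=ray(n,px); return o+d*(z-o[2])/d[2]
def proj(n,X):
    K,R,t=cam(n); p=K@(R@np.asarray(X,float)+t); return p[:2]/p[2]
E
python3 - <<'E'
from h import *
im=cv2.imread("pics/top0.png")
a=cv2.resize(im[112:217,205:305],(400,420),interpolation=cv2.INTER_CUBIC)
b=cv2.resize(im[185:290,325:425],(400,420),interpolation=cv2.INTER_CUBIC)
cv2.imwrite("pics/crop1.png",np.hstack([a,b]))
hsv=cv2.cvtColor(im,cv2.COLOR_BGR2HSV)
m=((hsv[...,0]<22)&(hsv[...,1]>110)&(hsv[...,2]>90)).astype(np.uint8)
w=np.zeros_like(m);w[118:192,210:292]=m[118:192,210:292]
r=cv2.minAreaRect(max(cv2.findContours(w,0,2)[0],key=cv2.contourArea));print("lid",r,cv2.boxPoints(r).tolist())
for p in cv2.boxPoints(r):print(onz("top",p,88).round(1))
E
```

```text
lid ((249.52590942382812, 157.36985778808594), (58.50245666503906, 55.080039978027344), 15.350137710571289) [[214.0278778076172, 176.18411254882812], [228.60850524902344, 123.06900024414062], [285.02392578125, 138.55560302734375], [270.44329833984375, 191.67071533203125]]
[604.1 170.9  88. ]
[745.3 137.2  88. ]
[707.9 -10.9  88. ]
[567.4  24.9  88. ]
```

View pics/crop1.png

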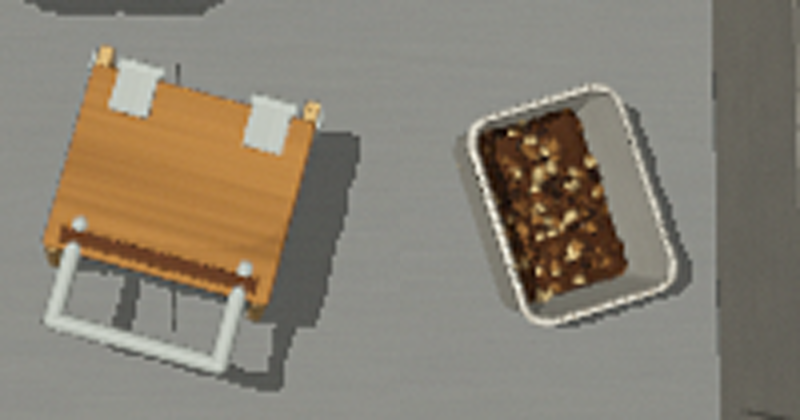

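The crop shows the lid's front edge from (45,240) to (265,305) and the bar's ends near (50,320) and (220,367). The pan's pale rim runs through (470,130), (615,88), (675,280) and (535,323).

```bash
python3 - <<'E'
from h import *
im=cv2.imread("pics/top0.png")
f=lambda x,y,ox,oy:((x+.5)/4-.5+ox,(y+.5)/4-.5+oy)
# bar
A=onz("top",f(50,321,205,112),84);B=onz("top",f(219,367,205,112),84)
print("bar",A.round(1),B.round(1),(A+B)/2,np.linalg.norm(A-B),np.degrees(np.arctan2(*(A-B)[1::-1])))
# lid bounds
c=[onz("top",f(x,y,205,112),88)for x,y in((45,240),(265,305),(322,125),(96,62))]
print("lid",np.round(c,1).tolist())
# pan rim
hsv=cv2.cvtColor(im,cv2.COLOR_BGR2HSV)
w=np.zeros(im.shape[:2],np.uint8);m=(hsv[...,2]>175);w[200:272,335:400]=m[200:272,335:400]
p=cv2.findNonZero(w);h=cv2.convexHull(p)
P=np.array([onz("top",q,88)[:2] for q in h[:,0].astype(float)],np.float32)
r=cv2.minAreaRect(P);print("pan",r,len(p))
for n,(x,y,z) in dict(jar=(257,263,85),shaker=(351,157,105)).items():print(n,onz("top",(x,y),z).round(0))
E
```

```text
bar [564.1 162.   84. ] [537.   52.7  84. ] [550.53718907 107.31857461  84.        ] 112.61019813344171 76.03617189089367
lid [[616.1, 166.5, 88.0], [577.3, 24.0, 88.0], [696.4, -11.3, 88.0], [734.5, 136.9, 88.0]]
pan ((460.82440185546875, -224.25381469726562), (137.9559326171875, 103.72779083251953), 18.493547439575195) 251
jar [385.  56.  85.]
shaker [ 660. -179.  105.]
```

>>> {"op": "move_arm", "data": {"steps": [[0,0,0,2.79,-2.78,0,3.2],[0,0,0,2.79,-2.78,0,3.2],[0,0,0,2.79,-2.78,0,3.2],[0,0,0,2.79,-2.78,0,3.2],[0,0,0,2.79,-2.78,0,3.2],[0,0,0,2.79,-2.78,0,3.2],[0,0,0,2.79,-2.78,0,3.2],[0,0,0,2.79,-2.78,0,3.2],[0,0,0,2.79,-2.78,0,3.2],[0,0,0,2.79,-2.78,0,3.2],[0,0,0,2.79,-2.78,0,3.2],[0,0,0,2.79,-2.78,0,3.2],[0,0,0,2.79,-2.78,0,3.2],[0,0,0,2.79,-2.78,0,3.2],[0,0,0,2.79,-2.78,0,3.2],[0,0,0,2.79,-2.78,0,3.2],[0,0,0,2.79,-2.78,0,3.2],[0,0,0,2.79,-2.78,0,3.2],[0,0,0,2.79,-2.78,0,3.2],[0,0,0,2.79,-2.78,0,3.2]]}}

```text
time: 1.77
position: [552.1, 109.6, 231.0]
ee_rot: [[0.95, 0.311, -0.001], [0.311, -0.95, -0.0], [-0.001, 0.0, -1.0]]
contact_force: [1.1, -1.0, 0.6]
grip_width: 0.376
grip_force: 0.0
```

>>> {"op": "move_arm", "data": {"steps": [[0,0,-6.4,0,0,0,3.2],[0,0,-6.4,0,0,0,3.2],[0,0,-6.4,0,0,0,3.2],[0,0,-6.4,0,0,0,3.2],[0,0,-6.4,0,0,0,3.2],[0,0,-6.4,0,0,0,3.2],[0,0,-6.4,0,0,0,3.2],[0,0,-6.4,0,0,0,3.2],[0,0,-6.4,0,0,0,3.2],[0,0,0,0,0,0,3.2]]}}

```text
time: 2.6
position: [551.5, 107.4, 230.8]
ee_rot: [[0.245, 0.97, -0.001], [0.97, -0.245, 0.0], [-0.0, -0.001, -1.0]]
contact_force: [0.0, 0.5, 0.9]
grip_width: 0.375
grip_force: 0.0
```

```bash
cat >> h.py <<'E'
from scipy.spatial.transform import Rotation as Ro
def goto(p,yaw_y,tilt=None):
    """print tool-frame shift (cm) and turn needed: tool y at azimuth yaw_y, z down"""
    s=manip.sense();R=np.array(s["ee_rot"]);a=np.radians(yaw_y)
    y=np.array([np.cos(a),np.sin(a),0]);z=np.array([0,0,-1.]);T=np.c_[np.cross(y,z),y,z]
    print("t",round(s["time"],2),"pos",np.round(s["position"],1),"F",np.round(s["contact_force"],1),"gw",round(s["grip_width"]*8.54,2),"gf",round(s["grip_force"],1))
    print("shift cm",np.round(R.T@(np.array(p)-s["position"])/10,2),"shift in target axes",np.round(T.T@(np.array(p)-s["position"])/10,2),"turn",np.round(Ro.from_matrix(R.T@T).as_rotvec(degrees=True),2))
E
python3 - <<'E'
from h import *
goto((550.5,107.3,65),-14.3)
im=manip.capture("scene");cv2.imwrite("pics/s1.png",im[:,:,::-1])
cv2.imwrite("pics/s1c.png",cv2.resize(im[80:260,150:390,::-1],(720,540),interpolation=cv2.INTER_CUBIC))
for P in((564.1,162,84),(537,52.7,84)):print(proj("scene",P))
print(manip.sense()["q"])
E
```

```text
t 2.6 pos [551.5 107.4 230.8] F [0.  0.5 0.9] gw 3.21 gf 0.0
shift cm [-0.03 -0.08 16.58] shift in target axes [-0.03 -0.1  16.58] turn [-0.06  0.01  0.14]
[242.39718628 200.92552491]
[280.98807268 183.03115124]
[ -1.8106857   35.85966053 -23.21924836 100.37901171  18.20403956
  47.54393796 -47.9546531 ]
```

View pics/s1c.png

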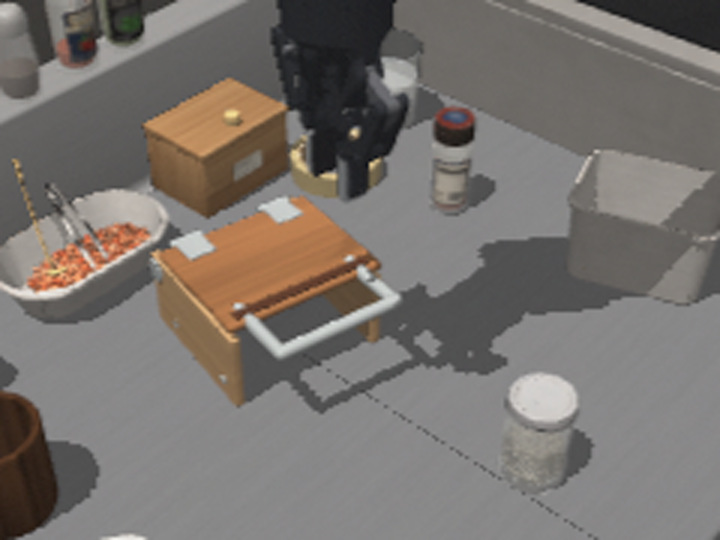

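The close-up shows the bar's ends at full-frame pixels of about (242.8,196.8) and (282,180). The prediction lies 3-4 px lower, so I'll triangulate with both views.

```bash
python3 - <<'E'
from h import *
f=lambda x,y,ox,oy:((x+.5)/4-.5+ox,(y+.5)/4-.5+oy)
g=lambda x,y:((x+.5)/3-.5+150,(y+.5)/3-.5+80)
P=lambda n:cam(n)[0]@np.c_[cam(n)[1],cam(n)[2]]
def tri(a,b):
    X=cv2.triangulatePoints(P("top"),P("scene"),np.array(a,float).reshape(2,1),np.array(b,float).reshape(2,1));X=(X[:3]/X[3]).ravel()
    print(X.round(1),"res",(proj("top",X)-a).round(1),(proj("scene",X)-b).round(1));return X
tri(f(50,321,205,112),g(280,350));tri(f(219,367,205,112),g(396,299))
tri(f(45,240,205,112),g(233,328));tri(f(265,305,205,112),g(380,267))  # lid front corners
tri(f(79,222,205,112),g(238,308));tri(f(244,268,205,112),g(350,258)) #knobs
print(onz("scene",g(241,405),0)) # front-left cheek bottom
E
```

```text
[562.3 161.1  99.5] res [0. 0.] [-0. -0.]
[535.5  53.1  97.3] res [0.  0.1] [-0.1 -0. ]
[613.9 165.2  94.3] res [0.4 0.5] [-0.9 -0.1]
[576.8  24.1  90.5] res [0. 0.] [-0.1 -0. ]
[627.  144.4  94. ] res [0.1 0.1] [-0.3 -0. ]
[599.3  38.1  96.8] res [0.1 0.2] [-0.3 -0. ]
[614.93109215 159.51904894   0.        ]
```

The triangulated bar middle is about (549,107,98), so the lid already stands slightly open. I'll descend and grip there.

>>> {"op": "move_arm", "data": {"steps": [[0,0,0,0,-0.04,3.0,3.2],[0,0,0,0,-0.04,3.0,3.2],[0,0,0,0,-0.04,3.0,3.2],[0,0,0,0,-0.04,3.0,3.2],[0,0,0,0,-0.04,3.0,3.2],[0,0,0,0,0,0.2,3.2],[0,0,0,0,0,0,3.2]]}}

```text
time: 3.23
position: [548.7, 107.9, 78.2]
ee_rot: [[0.249, 0.969, -0.003], [0.969, -0.249, -0.002], [-0.002, -0.003, -1.0]]
contact_force: [0.3, 0.1, 1.4]
grip_width: 0.376
grip_force: 0.0
```

>>> {"op": "move_arm", "data": {"steps": [[0,0,0,0,0,0,0.8],[0,0,0,0,0,0,0.8],[0,0,0,0,0,0,0.8],[0,0,0,0,0,0,0.8],[0,0,0,0,0,0,0.8],[0,0,0,0,0,0,0.8]], "squeeze": 40}}

```text
time: 3.73
position: [552.7, 108.3, 80.9]
ee_rot: [[0.248, 0.969, 0.006], [0.969, -0.248, 0.001], [0.002, 0.005, -1.0]]
contact_force: [5.6, -0.7, 1.8]
grip_width: 0.119
grip_force: 39.5
```

```bash
python3 - <<'E'
from h import *
goto((549,107.1,79),-14.3)
# arc in (tool y = case x, tool z=down)
r=175;a0=4.5
for n in(16,):
    a=np.radians(np.linspace(a0,60,n+1));y=-r*np.cos(a);z=r*np.sin(a)
    print(np.round(np.c_[np.diff(y),-np.diff(z)]/10,2).tolist())
E
```

```text
t 3.73 pos [552.7 108.3  80.9] F [ 5.6 -0.7  1.8] gw 1.01 gf 39.5
shift cm [-0.21 -0.33  0.19] shift in target axes [-0.21 -0.33  0.19] turn [ 0.31 -0.14 -0.06]
[[0.12, -1.05], [0.18, -1.04], [0.24, -1.03], [0.3, -1.01], [0.36, -0.99], [0.42, -0.97], [0.48, -0.94], [0.54, -0.91], [0.59, -0.88], [0.64, -0.84], [0.69, -0.8], [0.74, -0.76], [0.79, -0.71], [0.83, -0.66], [0.87, -0.61], [0.9, -0.56]]
```

>>> {"op": "move_arm", "data": {"steps": [[0,0,0,0,0.32,-1.05,0.8],[0,0,0,0,0.28,-1.04,0.8],[0,0,0,0,0.24,-1.03,0.8],[0,0,0,0,0.3,-1.01,0.8],[0,0,0,0,0.36,-0.99,0.8],[0,0,0,0,0.42,-0.97,0.8],[0,0,0,0,0.48,-0.94,0.8],[0,0,0,0,0.54,-0.91,0.8],[0,0,0,0,0.59,-0.88,0.8],[0,0,0,0,0.64,-0.84,0.8],[0,0,0,0,0.69,-0.8,0.8],[0,0,0,0,0.74,-0.76,0.8],[0,0,0,0,0.79,-0.71,0.8],[0,0,0,0,0.83,-0.66,0.8],[0,0,0,0,0.87,-0.61,0.8],[0,0,0,0,0.9,-0.56,0.8],[0,0,0,0,0,0,0.8],[0,0,0,0,0,0,0.8]]}}

```text
time: 5.23
position: [621.5, 91.2, 219.4]
ee_rot: [[0.241, 0.97, -0.03], [0.97, -0.241, 0.001], [-0.006, -0.029, -1.0]]
contact_force: [-35.6, 2.4, 38.3]
grip_width: 0.117
grip_force: 41.6
```

```bash
python3 - <<'E'
from h import *
goto((635,86,216),-14.3)
s=manip.sense();p=np.array(s["position"])+19*np.array([0,0,1.])
print("bar est",p,"angle",np.degrees(np.arcsin((p[2]-84)/175)))
a=cv2.resize(manip.capture("scene")[80:260,170:370],(400,360),interpolation=cv2.INTER_CUBIC)
b=cv2.resize(manip.capture("top")[100:280,180:380],(400,360),interpolation=cv2.INTER_CUBIC)
cv2.imwrite("pics/c2.png",np.hstack([a,b])[:,:,::-1])
E
```

```text
t 5.23 pos [621.5  91.2 219.4] F [-35.6   2.4  38.3] gw 1.0 gf 41.6
shift cm [-0.17  1.45  0.3 ] shift in target axes [-0.17  1.44  0.34] turn [-1.67  0.36  0.34]
bar est [621.45610739  91.16914391 238.40981046] angle 61.926153457754026
```

View pics/c2.png

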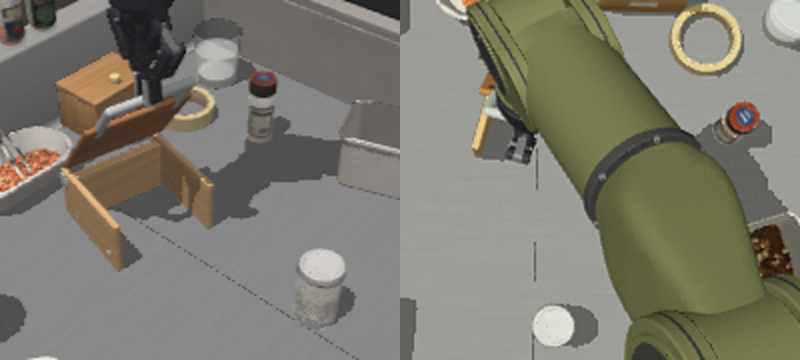

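The lid is up near 60°, held at the bar, and the case interior is visible. The tool carries about 50 N of strain, so I'll relax the command to the measured pose before releasing.

>>> {"op": "move_arm", "data": {"steps": [[0,0,0,0,-0.3,-0.16,0.8],[0,0,0,0,-0.3,-0.16,0.8],[0,0,0,0,-0.3,-0.16,0.8],[0,0,0,0,0,0,0.8]]}}

```text
time: 5.67
position: [622.3, 90.8, 220.8]
ee_rot: [[0.244, 0.97, -0.011], [0.97, -0.244, 0.002], [-0.001, -0.011, -1.0]]
contact_force: [-8.8, 3.2, 2.4]
grip_width: 0.118
grip_force: 40.4
```

>>> {"op": "move_arm", "data": {"steps": [[0,0,0,0,0,0,3.6],[0,0,0,0,0,0,3.6],[0,0,0,0,0,0,3.6],[0,0,0,0,0,0,3.6]]}}

```text
time: 6.0
position: [628.7, 87.7, 221.9]
ee_rot: [[0.248, 0.969, 0.001], [0.969, -0.248, -0.0], [-0.0, 0.001, -1.0]]
contact_force: [-0.1, -0.2, -0.3]
grip_width: 0.418
grip_force: 0.0
```

```bash
python3 - <<'E'
from h import *
goto((635,86,216),-14.3)
im=manip.capture("scene")
a=cv2.resize(im[100:220,180:300],(480,480),interpolation=cv2.INTER_CUBIC)
cv2.imwrite("pics/c3.png",a[:,:,::-1])
E
```

```text
t 6.0 pos [628.7  87.7 221.9] F [-0.1 -0.2 -0.3] gw 3.57 gf 0.0
shift cm [-0.01  0.65  0.59] shift in target axes [-0.01  0.65  0.59] turn [ 0.05  0.01 -0.05]
```

View pics/c3.png

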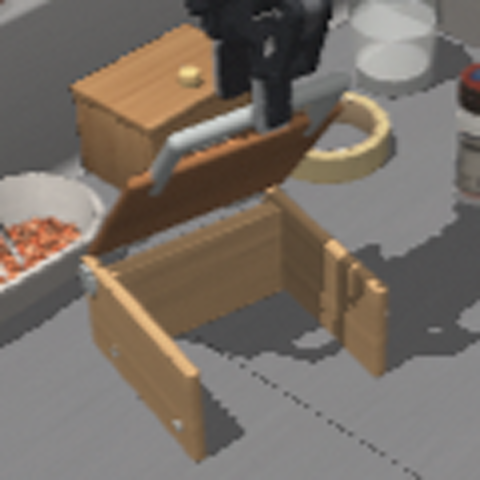

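The released lid stands raised. In the crop the bar's ends are near (168,148) and (347,82). The cheek fronts meet the worktop near (200,460) on the left and (380,376) on the right.

```bash
python3 - <<'E'
from h import *
g=lambda x,y:np.array(((x+.5)/4-.5+180,(y+.5)/4-.5+100))
a=np.radians(-14.3);X=np.array([np.cos(a),np.sin(a),0]);Y=np.array([-X[1],X[0],0])
H=np.array([721.,63.4,84]);O=H-16*X;O[2]=0
inv=lambda p:np.round((np.array(p)-(180,100)+.5)*4-.5,0)
for th in(50,54,58,62,66):
    t=np.radians(th);B=H-175*np.cos(t)*X+[0,0,175*np.sin(t)]
    E=H-130*np.cos(t)*X+[0,0,130*np.sin(t)]
    print(th,inv(proj("scene",B+55*Y)),inv(proj("scene",B-55*Y)),"edge",inv(proj("scene",E+75.5*Y)),inv(proj("scene",E-75.5*Y)))
print("hinge",inv(proj("scene",H+75.5*Y)),inv(proj("scene",H-75.5*Y)))
for n,q in dict(FLout=(-114,75.5,0),FLtop=(-114,75.5,78),FRout=(-114,-75.5,0),FRtop=(-114,-75.5,78),BLin=(0,65.5,0),BRin=(0,-65.5,0),BRintop=(0,-65.5,74)).items():
    print(n,inv(proj("scene",O+q[0]*X+q[1]*Y+[0,0,q[2]])))
for q in((200,460),(380,376)):
    w=onz("scene",g(*q),0);print("meas",w,(w-O)@X,(w-O)@Y)
E
```

```text
50 [185. 165.] [348. 103.] edge [133. 201.] [349. 119.]
54 [176. 146.] [339.  85.] edge [126. 188.] [342. 106.]
58 [166. 127.] [329.  67.] edge [119. 174.] [335.  93.]
62 [156. 109.] [319.  50.] edge [112. 161.] [328.  81.]
66 [145.  92.] [309.  34.] edge [105. 149.] [321.  70.]
hinge [ 85. 260.] [280. 183.]
FLout [193. 469.]
FLtop [185. 380.]
FRout [386. 378.]
FRtop [388. 290.]
BLin [122. 363.]
BRin [283. 294.]
BRintop [280. 211.]
meas [615.7555536  160.05869471   0.        ] -109.85812636648436 67.66852139529317
meas [580.84983924  23.03061559   0.        ] -109.8365124370431 -73.73551990358129
```

The lid reads about 54-55°. I'll lower slightly and push the bar on with the near finger, without gripping.

>>> {"op": "move_arm", "data": {"steps": [[0,0,0,0,0,0.6,3.6],[0,0,0,0,0,0.6,3.6],[0,0,0,0,0.4,0,3.6],[0,0,0,0,0.3,0,3.6],[0,0,0,0,0.3,0,3.6],[0,0,0,0,0.3,0,3.6],[0,0,0,0,0.3,0,3.6],[0,0,0,0,0.3,0,3.6],[0,0,0,0,0.3,0,3.6],[0,0,0,0,0,0,3.6],[0,0,0,0,0,0,3.6]]}}

```text
time: 6.97
position: [644.9, 85.2, 210.4]
ee_rot: [[0.245, 0.97, -0.01], [0.97, -0.245, 0.001], [-0.001, -0.01, -1.0]]
contact_force: [-13.4, 2.0, 11.2]
grip_width: 0.421
grip_force: 6.8
```

```bash
cat >> h.py <<'E'
a=np.radians(-14.3);X=np.array([np.cos(a),np.sin(a),0]);Y=np.array([-X[1],X[0],0])
H=np.array([721.,63.4,84]);O=H-16*X;O[2]=0
HOME=O-72.5*X
def lidcrop(name):
    im=manip.capture("scene");cv2.imwrite(name,cv2.resize(im[100:220,180:300,::-1],(480,480),interpolation=cv2.INTER_CUBIC))
E
python3 - <<'E'
from h import *
goto(H,-14.3);print("x rel hinge",(np.array(manip.sense()["position"])-H)@X)
lidcrop("pics/c4.png")
E
```

```text
t 6.97 pos [644.9  85.2 210.4] F [-13.4   2.   11.2] gw 3.6 gf 6.8
shift cm [-0.24  8.03 12.56] shift in target axes [-0.23  7.91 12.64] turn [-0.55  0.06  0.13]
x rel hinge -79.10007309805458
```

View pics/c4.png

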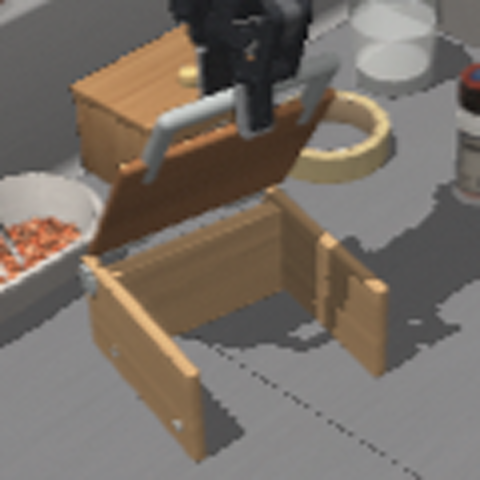

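The bar's ends are now at (155,125) and (338,65), which matches about 58.5°. I'll nudge it a little further, centre the fingers on the bar and lift clear.

>>> {"op": "move_arm", "data": {"steps": [[0,0,0,0,0.25,0,3.6],[0,0,0,0,0.2,0,3.6],[0,0,0,0,0,0,3.6],[0,0,0,0,-0.6,0,3.6],[0,0,0,0,-0.9,0,3.6],[0,0,0,0,0,0,3.6],[0,0,0,0,0,-1,3.6],[0,0,0,0,0,-2,3.6],[0,0,0,0,0,-3,3.6],[0,0,0,0,0,-3,3.6],[0,0,0,0,0,-2,3.6]]}}

```text
time: 7.93
position: [641.3, 85.4, 323.7]
ee_rot: [[0.248, 0.969, 0.005], [0.969, -0.248, 0.001], [0.003, 0.005, -1.0]]
contact_force: [0.8, 0.1, 1.0]
grip_width: 0.422
grip_force: 0.0
```

```bash
python3 - <<'E'
from h import *
b=np.radians(18.5);u=np.array([np.cos(b),np.sin(b),0])
print("home",HOME)
goto((460.8,-224.3,300),-14.3)
im=manip.capture("scene");t=manip.capture("top")
a=cv2.resize(im[100:220,180:300,::-1],(400,400),interpolation=cv2.INTER_CUBIC)
c=cv2.resize(t[185:285,325:425,::-1],(400,400),interpolation=cv2.INTER_CUBIC)
cv2.imwrite("pics/c5.png",np.hstack([a,c]))
print(manip.sense()["q"].round(0))
E
```

```text
home [635.24210777  85.25941263   0.        ]
t 7.93 pos [641.3  85.4 323.7] F [0.8 0.1 1. ] gw 3.61 gf 0.0
shift cm [-34.49  -9.82   2.23] shift in target axes [-34.47  -9.85   2.37] turn [ 0.27 -0.15 -0.06]
[  1.  37. -25.  78.  16.  67. -39.]
```

View pics/c5.png

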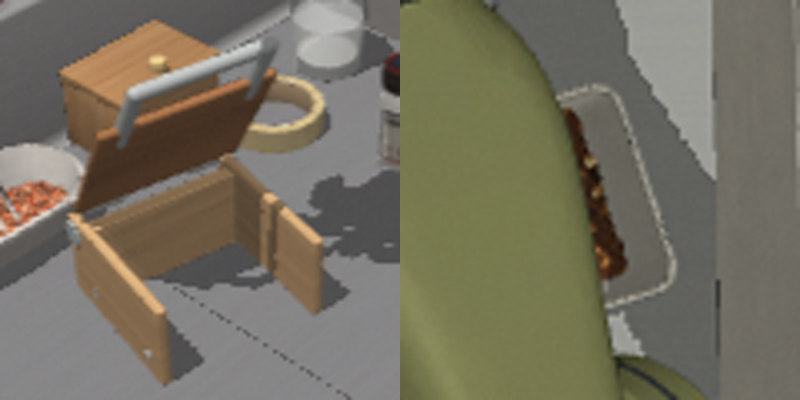

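The bar's ends map to about (156,118) and (330,50) in the earlier crop scale, so the lid stands at about 60.5° and is released. The pan is still at its measured place, partly hidden by the arm. Next I go above the pan's near end wall.

```bash
python3 - <<'E'
from h import *
goto((402.2,-243.9,200),18.5)
E
```

```text
t 8.03 pos [642.7  85.9 325. ] F [ 1.   0.2 -0.1] gw 3.64 gf 0.0
shift cm [-37.98 -15.22  12.18] shift in target axes [-23.65 -33.27  12.5 ] turn [  0.6   -0.12 -32.87]
```

>>> {"op": "move_arm", "data": {"steps": [[0,0,0,-3.16,-1.27,0,5],[0,0,0,-3.16,-1.27,0,5],[0,0,0,-3.16,-1.27,0,5],[0,0,0,-3.16,-1.27,1.35,5],[0,0,0,-3.16,-1.27,1.35,5],[0,0,0,-3.16,-1.27,1.35,5],[0,0,0,-3.16,-1.27,1.35,5],[0,0,0,-3.16,-1.27,1.35,5],[0,0,0,-3.16,-1.27,1.35,5],[0,0,0,-3.16,-1.27,1.35,5],[0,0,0,-3.16,-1.27,1.35,5],[0,0,0,-3.16,-1.27,1.35,5],[0,0,-6.56,0,0,0,5],[0,0,-6.56,0,0,0,5],[0,0,-6.56,0,0,0,5],[0,0,-6.56,0,0,0,5],[0,0,-6.56,0,0,0,5],[0,0,0,0,0,0,5]]}}

```text
time: 9.53
position: [398.2, -245.0, 197.9]
ee_rot: [[-0.319, 0.948, 0.0], [0.948, 0.319, 0.0], [0.0, 0.0, -1.0]]
contact_force: [-0.7, -0.4, 0.2]
grip_width: 0.584
grip_force: 0.0
```

```bash
python3 - <<'E'
from h import *
goto((402.2,-243.9,55),18.5)
print(manip.sense()["q"].round(0))
E
```

```text
t 9.53 pos [ 398.2 -245.   197.9] F [-0.7 -0.4  0.2] gw 4.98 gf 0.0
shift cm [-0.03  0.41 14.29] shift in target axes [-0.02  0.42 14.29] turn [ 0.02 -0.02  0.1 ]
[ 47.  34. -33. 118.  30.  37.  12.]
```

>>> {"op": "move_arm", "data": {"steps": [[-5,0,0,0,0,0,5],[0,0,0,0,-0.21,3.0,5],[0,0,0,0,-0.21,3.0,5],[0,0,0,0,-0.21,3.0,5],[0,0,0,0,-0.21,3.0,5],[0,0,0,0,0,2.27,5],[0,0,0,0,0,0,5]]}}

```text
time: 10.12
position: [401.0, -242.4, 52.0]
ee_rot: [[-0.316, 0.946, 0.077], [0.949, 0.315, 0.029], [0.003, 0.082, -0.997]]
contact_force: [0.5, 1.4, -0.0]
grip_width: 0.579
grip_force: 0.0
```

>>> {"op": "move_arm", "data": {"steps": [[0,0,0,0,0,0,0.5],[0,0,0,0,0,0,0.5],[0,0,0,0,0,0,0.5],[0,0,0,0,0,0,0.5],[0,0,0,0,0,0,0.5],[0,0,0,0,0,0,0.5],[0,0,0,0,0,0,0.5]], "squeeze": 100}}

```text
time: 10.7
position: [401.8, -243.8, 56.4]
ee_rot: [[-0.316, 0.945, 0.084], [0.949, 0.315, 0.026], [-0.001, 0.088, -0.996]]
contact_force: [-1.2, 0.8, 7.9]
grip_width: 0.064
grip_force: 34.6
```

>>> {"op": "move_arm", "data": {"steps": [[0,0,0,0,0,0,0],[0,0,0,0,0,0,0],[0,0,0,0,0,0,0],[0,0,0,0,0,0,0]], "squeeze": 100}}

```text
time: 11.03
position: [401.7, -243.8, 56.5]
ee_rot: [[-0.316, 0.945, 0.083], [0.949, 0.315, 0.026], [-0.002, 0.087, -0.996]]
contact_force: [-2.9, -0.5, 8.8]
grip_width: 0.058
grip_force: 97.9
```

>>> {"op": "move_arm", "data": {"steps": [[0,0,0,0,0,-0.5,0],[0,0,0,0,0,-1,0],[0,0,0,0,0,-1.5,0],[0,0,0,0,0,-1.5,0],[0,0,0,0,0,-1,0],[0,0,0,0,0,0,0],[0,0,0,0,0,0,0]]}}

```text
time: 11.62
position: [397.3, -245.1, 110.5]
ee_rot: [[-0.316, 0.945, 0.084], [0.949, 0.315, 0.027], [-0.001, 0.088, -0.996]]
contact_force: [-0.8, -0.1, -3.2]
grip_width: 0.056
grip_force: 98.0
```

```bash
python3 - <<'E'
from h import *
goto((402.2,-243.9,55),18.5)
im=manip.capture("scene");cv2.imwrite("pics/c6.png",cv2.resize(im[90:240,300:500,::-1],(800,600),interpolation=cv2.INTER_CUBIC))
E
```

```text
t 11.62 pos [ 397.3 -245.1  110.5] F [-0.8 -0.1 -3.2] gw 0.48 gf 98.0
shift cm [-0.04  0.01  5.57] shift in target axes [-0.04  0.5   5.55] turn [ 5.04  0.04 -0.07]
```

View pics/c6.png

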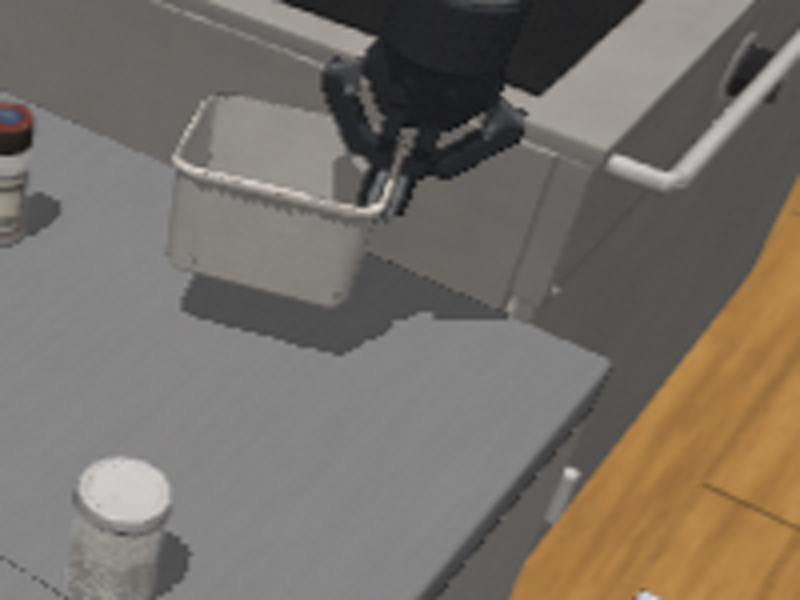

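The pan is held by its near end wall and looks level, its rim running parallel to its base edge, with its shadow clear below. I raise it and carry it over the jar to the stretch in front of the case.

>>> {"op": "move_arm", "data": {"steps": [[0,0,0,0,0,-1,0],[0,0,0,0,0,-2,0],[0,0,0,0,0,-2,0],[0,0,0,0,0,-1.5,0],[0,0,0,0.5,0.2,-0.5,0],[0,0,0,1.2,0.5,0,0],[0,-0.3,3.3,2.0,0.9,0.08,0],[0,-0.3,3.3,2.0,0.8,0.08,0]]}}

```text
time: 12.33
position: [396.8, -184.4, 179.3]
ee_rot: [[-0.201, 0.976, 0.084], [0.98, 0.2, 0.018], [0.001, 0.086, -0.996]]
contact_force: [0.3, 1.2, -4.4]
grip_width: 0.051
grip_force: 98.3
```

```bash
python3 - <<'E'
from h import *
p=HOME-212*X;p[2]=175;print(p)
goto(p,-14.3)
print(manip.sense()["q"].round(0),manip.sense()["ft_torque"])
E
```

```text
[429.81077271 137.62320332 175.        ]
t 12.33 pos [ 396.8 -184.4  179.3] F [ 0.3  1.2 -4.4] gw 0.44 gf 98.3
shift cm [30.88  9.63  1.29] shift in target axes [32.02 -4.75  0.43] turn [ 4.84 -1.16 25.86]
[ 40.  32. -28. 127.  34.  23.  -4.] [0.01183646 0.39918878 0.00440386]
```

>>> {"op": "move_arm", "data": {"steps": [[0,0,0,1.93,0.6,0.08,0],[0,0,0,1.93,0.6,0.08,0],[0,0,0,1.93,0.6,0.08,0],[0,0,0,1.93,0.6,0.08,0],[0,0,0,1.93,0.6,0.08,0],[0,0,0,1.93,0.6,0.08,0],[0,0,0,1.93,0.6,0.08,0],[0,0,0,1.93,0.6,0.08,0],[0,0,0,1.93,0.6,0.08,0],[0,0,0,1.93,0.6,0.08,0],[0,0,0,1.93,0.6,0.08,0],[0,0,0,1.93,0.6,0.08,0],[0,0,0,1.93,0.6,0.08,0],[0,0,0,1.93,0.6,0.08,0],[0,0,0,1.93,0.6,0.08,0],[0,0,0,1.0,0.3,0.04,0],[0,0,0,0.5,0.15,0,0]]}}

```text
time: 13.75
position: [427.6, 134.9, 175.4]
ee_rot: [[-0.209, 0.974, 0.085], [0.978, 0.208, 0.019], [0.0, 0.087, -0.996]]
contact_force: [0.4, -0.1, -3.3]
grip_width: 0.056
grip_force: 98.3
```

>>> {"op": "move_arm", "data": {"steps": [[0,-0.28,3.24,0,0,0,0],[0,-0.28,3.24,0,0,0,0],[0,-0.28,3.24,0,0,0,0],[0,-0.28,3.24,0,0,0,0],[0,-0.28,3.24,0,0,0,0],[0,-0.28,3.24,0,0,0,0],[0,-0.28,3.24,0,0,0,0],[0,-0.28,3.24,0,0,0,0],[0,0,0,0,0,0,0]]}}

```text
time: 14.5
position: [427.6, 131.6, 175.7]
ee_rot: [[0.247, 0.965, 0.084], [0.969, -0.246, -0.023], [-0.002, 0.087, -0.996]]
contact_force: [-0.3, 0.4, -4.7]
grip_width: 0.051
grip_force: 98.2
```

```bash
python3 - <<'E'
from h import *
p=HOME-212*X;p[2]=58
goto(p,-14.3)
print(manip.sense()["q"].round(0),manip.sense()["ee_rot"].round(3).tolist())
a=cv2.resize(manip.capture("scene")[90:300,180:390],(400,400),interpolation=cv2.INTER_CUBIC)
b=cv2.resize(manip.capture("top")[100:310,190:400],(400,400),interpolation=cv2.INTER_CUBIC)
cv2.imwrite("pics/c7.png",np.hstack([a,b])[:,:,::-1])
E
```

```text
t 14.5 pos [427.6 131.6 175.7] F [-0.3  0.4 -4.7] gw 0.44 gf 98.2
shift cm [ 0.66 -0.96 11.73] shift in target axes [ 0.64  0.06 11.77] turn [4.97 0.09 0.01]
[-21.  31.  -7. 127.  21.  20. -61.] [[0.247, 0.965, 0.084], [0.969, -0.246, -0.023], [-0.002, 0.087, -0.996]]
```

View pics/c7.png

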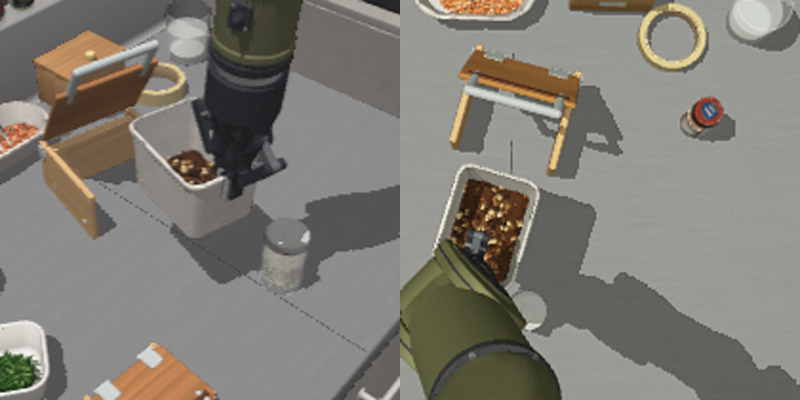

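In the left panel the pan is held level before the case with the lid still up, and the jar, near (287,255), is untouched. In the top panel the pan's far rim runs from (460,165) to (537,182), and the cheek fronts are near (455,143) and (553,172). That was my last picture, so from here I check numerically.

```bash
python3 - <<'E'
from h import *
im=manip.capture("top");hsv=cv2.cvtColor(im,cv2.COLOR_RGB2HSV)
m=((hsv[...,0]<25)&(hsv[...,1]>90)&(hsv[...,2]>110)).astype(np.uint8)
w=np.zeros_like(m);w[140:195,205:285]=m[140:195,205:285]
fr=lambda P:((P-O)@X,(P-O)@Y)
for c in cv2.findContours(w,0,2)[0]:
    if cv2.contourArea(c)<15: continue
    Q=np.array([fr(onz("top",q,78)) for q in c[:,0].astype(float)])
    s=Q[(Q[:,0]<-40)&(Q[:,0]>-116)]
    print("wood n",len(Q),"x",Q[:,0].min().round(1),Q[:,0].max().round(1),"y in front part",s[:,1].min().round(1) if len(s) else None,s[:,1].max().round(1) if len(s) else None)
    if len(s)>6:
        for lo in(-110,-90,-70):
            k=s[(s[:,0]>lo)&(s[:,0]<lo+20)];print(lo,k[:,1].min().round(1),k[:,1].max().round(1)) if len(k) else 0
z=88+175.7-56.5
w=np.zeros_like(m);b=(hsv[...,2]>165)&(hsv[...,1]<50);w[180:255,205:275]=b[180:255,205:275]
n,l,st,_=cv2.connectedComponentsWithStats(w,connectivity=8);i=1+st[1:,4].argmax();p=cv2.findNonZero((l==i).astype(np.uint8))[:,0].astype(float)
Q=np.array([fr(onz("top",q,z)) for q in p]);print("rim n",len(Q),Q.min(0),Q.max(0))
for lo in range(int(Q[:,0].min()),int(Q[:,0].max()),20):
    k=Q[(Q[:,0]>=lo)&(Q[:,0]<lo+20)]
    if len(k):print(lo,k.min(0).round(1),k.max(0).round(1))
E
```

```text
wood n 42 x -121.8 -46.3 y in front part 64.1 75.3
-110 64.1 75.1
-90 64.5 74.2
-70 64.2 75.3
wood n 84 x -122.7 19.0 y in front part -75.0 -64.6
-110 -74.8 -64.6
-90 -75.0 -64.7
-70 -74.5 -65.2
wood n 47 x -26.8 -15.5 y in front part None None
rim n 226 [-272.96025826  -60.36229858] [-152.19384967   45.32281434]
-272 [-270.8   41.2] [-253.6   45.3]
-252 [-252.   -59.1] [-232.6   45. ]
-232 [-232.   -59.7] [-212.4   44.8]
-212 [-211.5  -59.8] [-193.4   44.2]
-192 [-191.9  -60.4] [-172.1   43.6]
-172 [-171.5  -59.7] [-152.2   43.3]
```

>>> {"op": "move_arm", "data": {"steps": [[0,0,0,0.1,-0.05,0.6,0],[0,0,0,0.1,-0.1,1.2,0],[0,0,0,0.1,-0.1,1.2,0],[0,0,0,0.1,-0.1,1.2,0],[0,0,0,0.1,-0.1,1.2,0],[0,0,0,0.1,-0.1,1.2,0],[0,0,0,0.1,-0.1,1.2,0],[0,0,0,0.05,-0.1,1.2,0],[0,0,0,0,-0.1,1.1,0],[0,0,0,0,-0.05,0.8,0],[0,0,0,0,-0.05,0.4,0],[0,0,0,0,0,0,0]]}}

```text
time: 15.65
position: [432.1, 140.6, 68.3]
ee_rot: [[0.242, 0.967, 0.079], [0.97, -0.241, -0.023], [-0.003, 0.082, -0.997]]
contact_force: [0.1, 0.0, -4.1]
grip_width: 0.057
grip_force: 98.4
```

```bash
cat > pan.py <<'E'
from h import *
import sys
def pan(z):
    im=manip.capture("top");hsv=cv2.cvtColor(im,cv2.COLOR_RGB2HSV);w=np.zeros(im.shape[:2],np.uint8)
    b=(hsv[...,2]>165)&(hsv[...,1]<50);w[150:255,205:285]=b[150:255,205:285]
    n,l,st,_=cv2.connectedComponentsWithStats(w,connectivity=8);i=1+st[1:,4].argmax();p=cv2.findNonZero((l==i).astype(np.uint8))[:,0].astype(float)
    Q=np.array([((onz("top",q,z)-O)@X,(onz("top",q,z)-O)@Y) for q in p])
    print("rim n",len(Q),Q.min(0).round(1),Q.max(0).round(1))
    for lo in range(int(Q[:,0].min()),int(Q[:,0].max()),20):
        k=Q[(Q[:,0]>=lo)&(Q[:,0]<lo+20)]
        if len(k)>1:print(lo,k.min(0).round(1),k.max(0).round(1),end=" | ")
    print()
goto(HOME,-14.3);P=manip.sense()["position"]
print("TCP case",((P-O)@X).round(1),((P-O)@Y).round(1))
pan(float(sys.argv[1]))
E
python3 pan.py 91
```

```text
t 15.65 pos [432.1 140.6  68.3] F [ 0.1  0.  -4.1] gw 0.49 gf 98.4
shift cm [-0.43 20.43  8.53] shift in target axes [-0.35 21.06  6.83] turn [4.69 0.17 0.29]
TCP case -283.1 3.5
rim n 183 [-261.4  -50.2] [-148.6   55.8]
-261 [-260.7  -48.6] [-241.5   55.8] | -241 [-240.9  -49.5] [-221.5   55.5] | -221 [-220.   -49.6] [-201.5   55.2] | -201 [-200.8  -50.2] [-181.9   54.2] | -181 [-179.8  -49.9] [-161.8   54.3] | -161 [-160.1  -46.5] [-148.6   52.2] |
```

>>> {"op": "move_arm", "data": {"steps": [[0,0,0,-0.1,-0.03,0.4,0],[0,0,0,-0.1,-0.02,0.3,0],[0,0,0,0,-0.01,0.2,0],[0,0,0,0,0,0,0]]}}

```text
time: 16.03
position: [431.9, 138.7, 62.0]
ee_rot: [[0.244, 0.967, 0.079], [0.97, -0.243, -0.024], [-0.004, 0.083, -0.997]]
contact_force: [0.6, -0.4, -4.3]
grip_width: 0.053
grip_force: 98.4
```

>>> {"op": "move_arm", "data": {"steps": [[0,0,0,0,0,0.15,0],[0,0,0,0,0,0.15,0],[0,0,0,0,0,0,0]]}}

```text
time: 16.28
position: [432.3, 138.6, 59.2]
ee_rot: [[0.245, 0.966, 0.08], [0.97, -0.244, -0.024], [-0.004, 0.083, -0.997]]
contact_force: [-0.6, -0.1, -4.1]
grip_width: 0.054
grip_force: 98.4
```

>>> {"op": "move_arm", "data": {"steps": [[0,0,0,0,0.5,0.04,0],[0,0,0,0,1.0,0.083,0],[0,0,0,0,1.0,0.083,0],[0,0,0,0,1.0,0.083,0],[0,0,0,0,0.5,0.04,0],[0,0,0,0,0,0,0]]}}

```text
time: 16.78
position: [472.4, 127.9, 59.4]
ee_rot: [[0.248, 0.966, 0.08], [0.969, -0.246, -0.024], [-0.003, 0.084, -0.996]]
contact_force: [0.4, -0.8, -3.5]
grip_width: 0.056
grip_force: 98.1
```

```bash
python3 pan.py 91
```

```text
t 16.78 pos [472.4 127.9  59.4] F [ 0.4 -0.8 -3.5] gw 0.48 gf 98.1
shift cm [-0.08 16.27  7.33] shift in target axes [-0.11 16.83  5.94] turn [ 4.81  0.18 -0.03]
TCP case -240.8 1.1
rim n 174 [-47.9 -61.6] [-35.9  54.3]
-47 [-47.  -61.6] [-35.9  51.8] |
```

>>> {"op": "move_arm", "data": {"steps": [[0,0,0,0,0.5,0.04,0],[0,0,0,0,1.0,0.083,0],[0,0,0,0,1.0,0.083,0],[0,0,0,0,1.0,0.083,0],[0,0,0,0,1.0,0.083,0],[0,0,0,0,1.0,0.083,0],[0,0,0,0,1.0,0.083,0],[0,0,0,0,1.0,0.083,0],[0,0,0,0,1.0,0.083,0],[0,0,0,0,0.5,0.04,0],[0,0,0,0,0,0,0]]}}

```text
time: 17.75
position: [559.0, 106.1, 59.0]
ee_rot: [[0.246, 0.966, 0.08], [0.969, -0.244, -0.025], [-0.004, 0.083, -0.997]]
contact_force: [-0.5, 0.2, -4.4]
grip_width: 0.052
grip_force: 98.2
```

>>> {"op": "move_arm", "data": {"steps": [[0,0,0,0,0.4,0.03,0],[0,0,0,0,0.4,0.03,0],[0,0,0,0,0.3,0.02,0],[0,0,0,0,0,0,0]]}}

```text
time: 18.08
position: [570.0, 103.8, 59.5]
ee_rot: [[0.245, 0.966, 0.08], [0.97, -0.244, -0.024], [-0.004, 0.084, -0.996]]
contact_force: [0.5, -0.3, -3.4]
grip_width: 0.056
grip_force: 98.4
```

```bash
python3 pan.py 91
```

```text
t 18.08 pos [570.  103.8  59.5] F [ 0.5 -0.3 -3.4] gw 0.48 gf 98.4
shift cm [-0.17  6.25  6.5 ] shift in target axes [-0.18  6.78  5.95] turn [4.82 0.22 0.12]
TCP case -140.3 1.8
rim n 189 [-62.4 -61.6] [-35.7  54.3]
-62 [-59.9 -60.5] [-42.   54.3] | -42 [-41.9 -61.6] [-35.7  34.3] |
```

>>> {"op": "move_arm", "data": {"steps": [[0,0,0,0,0.2,0.02,0],[0,0,0,0,0.2,0.02,0],[0,0,0,0,0.1,0.01,0],[0,0,0,0,0,0,0]]}}

```text
time: 18.47
position: [574.6, 102.6, 59.4]
ee_rot: [[0.245, 0.966, 0.08], [0.97, -0.244, -0.024], [-0.004, 0.084, -0.996]]
contact_force: [-0.6, 0.9, -3.4]
grip_width: 0.054
grip_force: 98.3
```

>>> {"op": "move_arm", "data": {"steps": [[0,0,0,0,-0.01,0.15,0],[0,0,0,0,-0.01,0.15,0],[0,0,0,0,0,0.1,0],[0,0,0,0,0,0,0]]}}

```text
time: 18.8
position: [574.3, 102.7, 56.6]
ee_rot: [[0.244, 0.966, 0.081], [0.97, -0.243, -0.025], [-0.004, 0.084, -0.996]]
contact_force: [-3.1, -1.7, 9.1]
grip_width: 0.054
grip_force: 100.2
```

>>> {"op": "move_arm", "data": {"steps": [[0,0,0,0,0,0,3],[0,0,0,0,0,0,3],[0,0,0,0,0,0,3],[0,0,0,0,0,0,3],[0,0,0,0,0,0,3]], "squeeze": 40}}

```text
time: 19.22
position: [574.6, 102.7, 55.3]
ee_rot: [[0.245, 0.966, 0.08], [0.97, -0.244, -0.024], [-0.004, 0.084, -0.996]]
contact_force: [0.4, 0.2, 0.4]
grip_width: 0.352
grip_force: 0.0
```

```bash
python3 - <<'E'
from h import *
goto(HOME,-14.3);P=manip.sense()["position"]
print("TCP case",((P-O)@X).round(1),((P-O)@Y).round(1))
E
```

```text
t 19.22 pos [574.6 102.7  55.3] F [0.4 0.2 0.4] gw 3.01 gf 0.0
shift cm [-0.18  5.82  6.04] shift in target axes [-0.19  6.3   5.53] turn [4.8  0.21 0.15]
TCP case -135.5 1.9
```

>>> {"op": "move_arm", "data": {"steps": [[0,0,0,0,0,-1,3],[0,0,0,0,0,-1.5,3],[0,0,0,0,0,-2,3],[0,0,0,0,0,-2,3],[0,0,0,0,-0.5,-2,3],[0,0,0,0,-1,-2,3],[0,0,0,0,-2,-1.5,3],[0,0,0,0,-2,-1,3],[0,0,0,3,-2,-1,3],[0,0,0,3,-1,-1,3],[0,0,0,3,0,-1,3],[0,0,0,3,0,-1,3],[0,0,0,3,0,-1,3],[0,0,0,3,0,-1,3],[0,0,0,3,0,-1,3],[0,0,0,3,0,-1,3],[0,0,0,0,0,0,3],[0,0,0,0,0,0,3]]}}

```text
time: 20.72
position: [533.4, 363.6, 257.6]
ee_rot: [[0.242, 0.967, 0.08], [0.97, -0.241, -0.022], [-0.001, 0.083, -0.997]]
contact_force: [-0.2, -0.0, 0.1]
grip_width: 0.353
grip_force: 0.0
```

```bash
python3 - <<'E'
from h import *
goto(HOME,-14.3)
im=manip.capture("top");sc=manip.capture("scene");cv2.imwrite("pics/f_top.png",im[:,:,::-1]);cv2.imwrite("pics/f_sc.png",sc[:,:,::-1])
hsv=cv2.cvtColor(im,cv2.COLOR_RGB2HSV)
w=np.zeros(im.shape[:2],np.uint8);b=(hsv[...,2]>165)&(hsv[...,1]<50);w[130:215,205:290]=b[130:215,205:290]
n,l,st,_=cv2.connectedComponentsWithStats(w,connectivity=8)
f=lambda P:((P-O)@X,(P-O)@Y)
for i in range(1,n):
    if st[i,4]<15: continue
    p=cv2.findNonZero((l==i).astype(np.uint8))[:,0].astype(float)
    for z in(88,236):
        Q=np.array([f(onz("top",q,z)) for q in p]);print("comp",st[i].tolist(),"z",z,Q.min(0).round(1),Q.max(0).round(1))
# lid bar in the scene view: compare initial-open picture prediction
h2=cv2.cvtColor(sc,cv2.COLOR_RGB2HSV);w=np.zeros(sc.shape[:2],np.uint8);b=(h2[...,1]<40)&(h2[...,2]>150);w[108:140,210:268]=b[108:140,210:268]
n,l,st,ce=cv2.connectedComponentsWithStats(w);i=1+st[1:,4].argmax();print("bar scene bbox",st[i])
for th in(56,58,60,62,64):
    t=np.radians(th);B=H-175*np.cos(t)*X+[0,0,175*np.sin(t)];print(th,proj("scene",B+55*Y).round(1),proj("scene",B-55*Y).round(1),proj("top",B).round(1))
for k,z,box in(("jar",85,(240,275,248,280)),):pass
E
```

```text
t 20.72 pos [533.4 363.6 257.6] F [-0.2 -0.   0.1] gw 3.01 gf 0.0
shift cm [-24.51  14.41  27.09] shift in target axes [-24.46  16.74  25.76] turn [4.77 0.07 0.31]
comp [222, 144, 53, 52, 412] z 88 [-142.3  -61.7] [-31.8  74.8]
comp [222, 144, 53, 52, 412] z 236 [-159.8  -58.9] [-62.9  60.8]
bar scene bbox [218 108  45  21 189]
56 [222.3 133.7] [263.1 118.6] [247.4 158.1]
58 [221.  131.4] [261.9 116.4] [248.1 155.7]
60 [219.8 129.1] [260.7 114.3] [248.7 153.2]
62 [218.5 126.9] [259.4 112.2] [249.4 150.8]
64 [217.3 124.7] [258.1 110.1] [250.  148.2]
```

```bash
python3 - <<'E'
from h import *
im=cv2.imread("pics/f_top.png");sc=cv2.imread("pics/f_sc.png")
print("top col248",im[142:170,248].mean(1).round().astype(int).tolist(), "bgr", im[150:158,248].tolist())
print("scene col240, rows108-134",sc[108:134,240].tolist())
t=np.radians(60)
for th in(57,60,63):
    t=np.radians(th);e=[proj("scene",H-175*np.cos(t)*X+[0,0,175*np.sin(t)]+s*55*Y) for s in(1,-1)]
    print(th,np.interp(240,[e[0][0],e[1][0]],[e[0][1],e[1][1]]))
hsv=cv2.cvtColor(im,cv2.COLOR_BGR2HSV);f=lambda P:((P-O)@X,(P-O)@Y)
p=[(x,y) for x in range(205,290) for y in range(130,215) if hsv[y,x,2]>165 and hsv[y,x,1]<50]
Q=np.array([f(onz("top",q,88)) for q in p]);Q=Q[np.abs(Q[:,1])<60]
for lo in range(-150,-70,10):
    k=Q[(Q[:,0]>=lo)&(Q[:,0]<lo+10)]
    if len(k):print(lo,len(k),k[:,1].min().round(1),k[:,1].max().round(1))
# bystanders: image change outside case/arm
a=cv2.imread("pics/top0.png");d=cv2.absdiff(a,im).max(2)
for n,(x0,y0,x1,y1) in dict(jar=(246,252,268,274),shaker=(338,150,360,172),dish=(112,187,156,228),canister=(126,134,162,168)).items():print(n,(d[y0:y1,x0:x1]>40).mean().round(3))
E
```

```text
top col248 [86, 52, 94, 124, 149, 134, 68, 25, 110, 200, 211, 219, 201, 174, 54, 54, 49, 37, 55, 101, 142, 170, 96, 86, 45, 47, 83, 74] bgr [[101, 113, 115], [195, 205, 199], [207, 216, 211], [215, 224, 219], [197, 206, 201], [171, 178, 173], [32, 51, 80], [26, 50, 86]]
scene col240, rows108-134 [[90, 91, 92], [90, 91, 92], [89, 90, 91], [88, 89, 91], [83, 93, 107], [91, 133, 179], [94, 138, 186], [91, 135, 184], [93, 138, 186], [99, 145, 192], [167, 184, 199], [208, 212, 209], [202, 203, 200], [170, 171, 169], [130, 131, 127], [90, 91, 89], [65, 84, 104], [59, 81, 103], [57, 80, 103], [53, 74, 98], [78, 120, 178], [83, 127, 188], [66, 101, 149], [43, 61, 86], [40, 56, 77], [37, 54, 75]]
57 125.78576587926847
60 121.76618589944601
63 117.87013077350095
-150 24 -51.2 41.2
-140 49 -49.6 49.0
-130 17 -50.7 58.5
-120 11 -50.4 52.5
-110 11 -50.1 52.6
-100 12 -51.7 52.2
-90 12 -51.0 51.9
-80 13 -51.4 52.3
jar 0.566
shaker 0.0
dish 0.637
canister 0.0
```

```bash
python3 - <<'E'
from h import *
a=cv2.imread("pics/scene0.png");b=cv2.imread("pics/f_sc.png");d=cv2.absdiff(a,b).max(2)
for n,(x0,y0,x1,y1) in dict(jar=(316,203,345,245),dish=(162,260,208,305),canister=(130,212,170,258),shaker=(292,114,310,153)).items():
    print(n,(d[y0:y1,x0:x1]>40).mean().round(3),[(d[y:y+8,x0:x1]>40).mean().round(2) for y in range(y0,y1,8)])
im=cv2.imread("pics/f_top.png");print(im[263,257],im[208,134],"canister/rice scene arm?",b[282,185],a[282,185])
E
```

```text
jar 0.131 [np.float64(0.51), np.float64(0.12), np.float64(0.05), np.float64(0.01), np.float64(0.0), np.float64(0.0)]
dish 0.0 [np.float64(0.0), np.float64(0.0), np.float64(0.0), np.float64(0.0), np.float64(0.0), np.float64(0.0)]
canister 0.0 [np.float64(0.0), np.float64(0.0), np.float64(0.0), np.float64(0.0), np.float64(0.0), np.float64(0.0)]
shaker 0.0 [np.float64(0.0), np.float64(0.0), np.float64(0.0), np.float64(0.0), np.float64(0.0)]
[ 77 122 121] [64 65 66] canister/rice scene arm? [35 71 42] [30 64 38]
```

The lid reads about 60.5° in both views and the pan is within 1-2 mm of home. The bystanders are unmoved: only the top of the jar looks different, consistent with the arm's shadow. Handing in.

```bash
python3 -c "
from workcell import manip
print(manip.job_done())"
```

```text
the job is handed in; nothing more can be done
None
```

I handed the job in at about 21 s with the lid at about 60.5°, the pan home against the back of the case within 1–2 mm, and no sign in the final images that the other things had moved; the hand-in returned no verdict.

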